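Set the drilling jig's sprung stop to its middle notch

ROBOT

A 6-joint arm with a two-finger parallel gripper is mounted at the origin on the work surface. World frame = base frame: x ahead of the robot, y to its left, z up, the work surface at z = 0. Lengths are in mm, angles in rad, forces in N, time in s.
With the tool pointing down it reaches from about 375 to 900 mm from the base axis. Payload 3.1 kg.
Tool frame: the origin (TCP) lies at the very end of the fingers, on their centre line; the grasp point (between the pads) lies robot.hold_point_z behind it (robot.hold_point_z is the distance from the TCP to the grasp point, in mm); z points along the fingers, x is the direction in which the jaws open and shut, and the axes are right-handed (so a half turn about z gives the same grasp; the last joint's range is limited). The gripper opens to 87 mm and grips with 3 to 60 N. Pads are 19 mm wide; open, the fingers measure 117 mm over their backs; the gripper's body (75 mm by 190 mm) begins 51 mm behind the grasp point.
Start: joints at [-1.44, 0.527, 1.433, -0, 1.181, -0.178], TCP at [190.565, -595.215, 222.548] pointing down, gripper open.
Joint ranges: [-3.08, 3.08], [-0.75, 2.2], [0.22, 2.44], [-1.43, 4.57], [0, 2.65], [-2.85, 2.85]. Speed limits (rad/s): [2.79, 2.79, 3.14, 3.14, 3.14, 3.14].

INTERFACE

Orientations are given as a rotation vector (axis times angle).
In Python, from rig import monitor, capture, camera_model, robot gives the robot as it stands. The module is installed in compiled form; this text tells all that it offers.
- The arm moves only by the tool carry_out, never from a script. Its argument "motion" is a list of rows, each a list of 7 numbers: the shift along the world's x, y, z in cm, then the turn, a rotation vector about the world's x, y, z in degrees, then the opening, from -1 (shut) to 1 (fully open). In form: [[tx, ty, tz, ax, ay, az, hand], ...]. A call has 1 to 20 rows; each row is the pose to reach, as a shift and turn from the pose commanded when the call began; what a row does not reach only later rows make up. A row lasts 1/8 s, in which the tool goes at most 62.5 mm and 10.7 degrees, less where a joint would pass 70% of its speed; a pose out of reach is approached as far as the arm can. A call with a gripper value outside its range is refused whole. The fingers move at their own pace and stop on an object; "squeeze" is the grip in N (left out, the last holds). Time passes only in rows, so rows that repeat a pose let the fingers close. It gives the time, the measured TCP pose, the force and the opening at its end, in the units of the state.
- monitor.sense(): the state, without advancing time (a new reading comes with each control period).
- capture(name): name is "scene" or "top" or "wrist"; returns the picture (480x640x3 uint8, red, green, blue); there is no depth.
- camera_model(name): a dict with "fx", "fy", "cx", "cy" (pixels), "dist" ([k1, k2, p1, p2, k3] as OpenCV has them; the pictures are not rectified), "pose" (4x4, takes a point from camera to world coordinates). Camera axes: x right, y down, z forward; pixel columns grow to the right and rows downward; lengths in mm; the calibration is good to about 2 mm. A picture is of the moment at which its call begins: read the wrist's pose just before it. camera_model takes no time and is no camera call; for the wrist camera it gives the pose at the moment of the call.
- robot.close_job(): hands the job in, once; it reports no verdict.
The state is a dict: "time": time; "joint_pos": joint angles; "dq": joint speeds; "effort": joint torques, N m; "ee_pos": TCP position; "eef_rot": TCP orientation; "wrist_force": force on the tool from outside, world axes, zero at the start; "torque": the same for the moment, N m; "grip_width": finger opening in mm.
Only numpy, scipy, OpenCV 4.12 (cv2) and the standard library are available. Lean on these libraries where they do the work, as an engineer would, in place of code of your own. Each camera call takes 0.05 s, during which the arm holds its last target.

TASK

Set the drilling jig's sprung slide to the middle of its three positions: with closed fingers push the wide upright plate at its near end past the middle notch, but not as far as the third, then let go so that the slide springs back and the stop pin catches it at the middle. Only push, do not grasp or lift anything; do not touch the stop pin, and leave the four loose things around the jig where they are.

Things in the scene. Friction and masses are not known exactly. Their poses are not given: they have to be found in the camera images.
- jig: Drilling jig bolted to the bench, aluminium base 320 x 100 x 12 mm (x -150 to 170, y +-50 mm). Origin on the bench under the stop pin, z up; x runs along the slide, away from the push plate: the way to push (within 0.42 rad of the robot's x). At x = 0 a grey bridge 76 mm wide, 60 mm high carries the pin; a drill guide 60 mm high stands at x = 152 mm. A toothed steel bar slides along x.
- push_plate: Upright steel plate on the slide's near end, 100 mm wide (y), 10 thick (x), 50 high, sloping ribs behind. Origin: middle of the lower edge of its flat front face, 14 mm above the bench (top edge at 64 mm). The face looks to -x, to the robot; push along +x. It moves with the slide; at home the face is at x = -150 mm of the jig. Nothing stands in front of it.
- slide (a joint): Slide travel, m: 0 home (start), 0.030 middle notch, 0.060 third notch, 0.066 hard end. A spring returns it with 4 N at home to 10 N at the third notch; a tooth adds 2 to 4 N. The pin stops the return at the last notch passed: let go between 0.033 and 0.055 it returns to 0.030, below 0.028 to 0; from 0.057 on it is caught at 0.060 and only lifting the pin would free it.
- stop_pin: Sprung upright steel pin, 8 mm thick, in the middle of the jig's bridge, with a black round knob 18 mm across (top 75 mm above the bench when down). Origin at its lower end, 27 mm above the bench when down in a notch; it rides up 8 mm over a tooth. Not to be touched.
- screwdriver: Loose screwdriver, 190 mm long, black handle, lying on the bench on the +y side of the jig, about 140 mm from its centre line. Leave alone.
- tape_measure: Loose grey tape measure, 62 x 34 x 60 mm, standing on the -y side of the jig, about 160 mm from its centre line. Origin under its middle. Leave alone.
- glue_bottle: Loose white glue bottle, 56 mm diameter, 150 mm tall, standing on the -y side of the jig abreast of the bridge. Origin under its middle. Leave alone.
- wood_strip: Loose wooden strip 160 x 40 x 18 mm lying on the +y side of the jig, about 250 mm from its centre line. Origin under its middle. Leave alone.

How it is judged:
By the outcome, as a careful person would: the job done as asked, in the order asked, and still so for the second after the job is handed in, with the robot touching nothing.
It also fails if it takes over 35 s, if anything falls off the work surface, if the arm or the gripper's body presses on something with over 40 N, if the wrist force passes 120 N, or if a joint passes its speed limit or range.

## Working session

There is one attempt and no reset: what is moved stays moved. The work goes in short steps, Python scripts to look and compute and a tool call to move; the robot and the scene stay as the last step left them, time stands still between calls to the robot, and variables do not carry over. Pictures are saved under pics/ and viewed, and the job is handed in when it is done.

Besides the shell and the picture viewer there is one more tool, called after "Request:" by a JSON object that holds its "fn" and its "kwargs". carry_out: Moves the arm, as the interface text tells. Its arguments: {"type":"object","properties":{"motion":{"type":"array","items":{"type":"array","items":{"type":"number"}}},"squeeze":{"type":"number"}},"required":["motion"]}

```bash
mkdir -p pics; python3 - <<'E'
from rig import monitor, capture, camera_model, robot
import cv2,numpy as np
print(monitor.sense()); print(robot.hold_point_z)
for n in ["scene","top"]:
    cv2.imwrite(f"pics/{n}0.png",capture(n)[:,:,::-1]); m=camera_model(n); print(n,m)
E
```

```text
{'time': 0.0, 'joint_pos': array([-1.43948947e+00,  5.28464616e-01,  1.43388992e+00, -1.61374783e-05,
        1.18137221e+00, -1.78486173e-01]), 'dq': array([-0.00063099,  0.00038204, -0.00135656, -0.00245182,  0.00162901,
        0.00087467]), 'effort': array([-1.22640788e-03, -4.40045822e+01, -1.76595390e+01,  6.31626975e-02,
        5.81901788e-02, -1.58884841e-04]), 'ee_pos': array([ 190.47447388, -594.51190911,  221.57651303]), 'eef_rot': array([-2.53633049e+00,  1.85121343e+00,  2.32963257e-03]), 'wrist_force': array([ 0.76473574,  0.43738591, -0.24785496]), 'torque': array([0.01371048, 0.04588348, 0.00984154]), 'grip_width': 86.85567749341834}
18.700000000000003
scene {'fx': 607.3993477610525, 'fy': 607.3993477610525, 'cx': 319.5654284526862, 'cy': 249.9176012487056, 'dist': array([-0.01044009,  0.        ,  0.        ,  0.        ,  0.        ]), 'pose': array([[ 4.39312596e-01,  5.02396171e-01, -7.44716409e-01,
         1.46981303e+03],
       [ 8.98334058e-01, -2.45129979e-01,  3.64564417e-01,
        -3.06524094e+02],
       [ 6.03449790e-04, -8.29161854e-01, -5.59008278e-01,
         6.77885201e+02],
       [ 0.00000000e+00,  0.00000000e+00,  0.00000000e+00,
         1.00000000e+00]])}
top {'fx': 521.9339489175619, 'fy': 521.9339489175619, 'cx': 316.9526598334024, 'cy': 231.07168181620185, 'dist': array([-0.02650801,  0.        ,  0.        ,  0.        ,  0.        ]), 'pose': array([[-2.45768482e-02, -9.82692779e-01,  1.83605230e-01,
         4.01761113e+02],
       [-9.99536795e-01,  2.74524590e-02,  1.31361679e-02,
         1.02719518e+02],
       [-1.79492324e-02, -1.83197338e-01, -9.82912285e-01,
         1.24526817e+03],
       [ 0.00000000e+00,  0.00000000e+00,  0.00000000e+00,
         1.00000000e+00]])}
```

View pics/scene0.png

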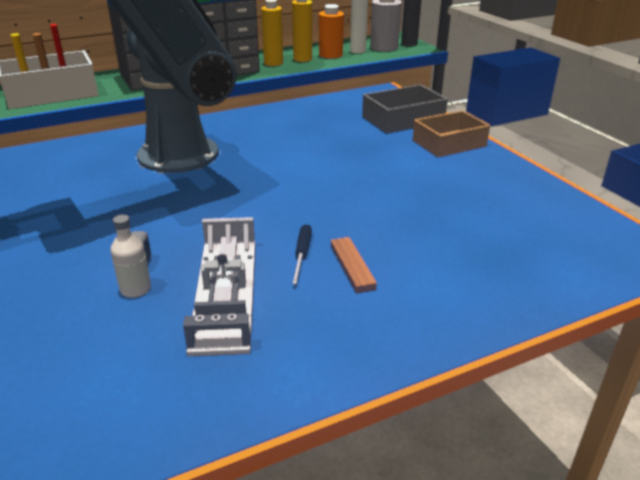

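View pics/top0.png

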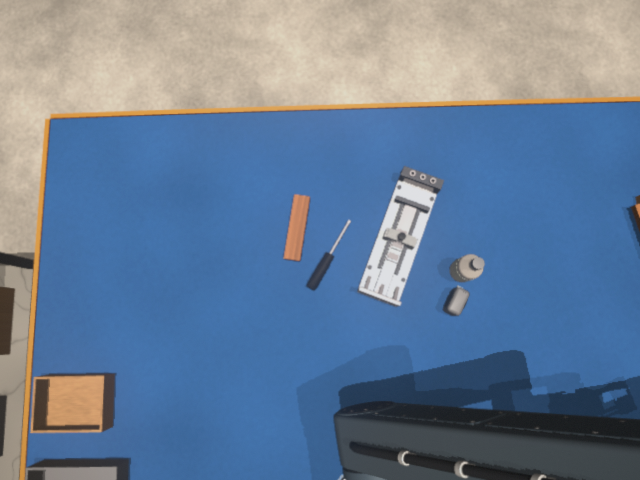

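The scene view shows the jig at about (225,285), with the push plate at (228,230). The top view shows the plate edge from (360,291) to (400,304), the knob at (401,237) and the drill guide at (421,180). The bottle (468,266) and the tape (457,300) are on the -y side. I'll enlarge both views next.

```bash
python3 - <<'E'
import cv2
a=cv2.imread("pics/top0.png")[160:320,335:495]; cv2.imwrite("pics/topz.png",cv2.resize(a,(640,640),interpolation=cv2.INTER_CUBIC)[:600])
a=cv2.imread("pics/scene0.png")[205:365,160:320]; cv2.imwrite("pics/scenez.png",cv2.resize(a,(600,600),interpolation=cv2.INTER_CUBIC))
E
```

```text
(no output)
```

View pics/topz.png

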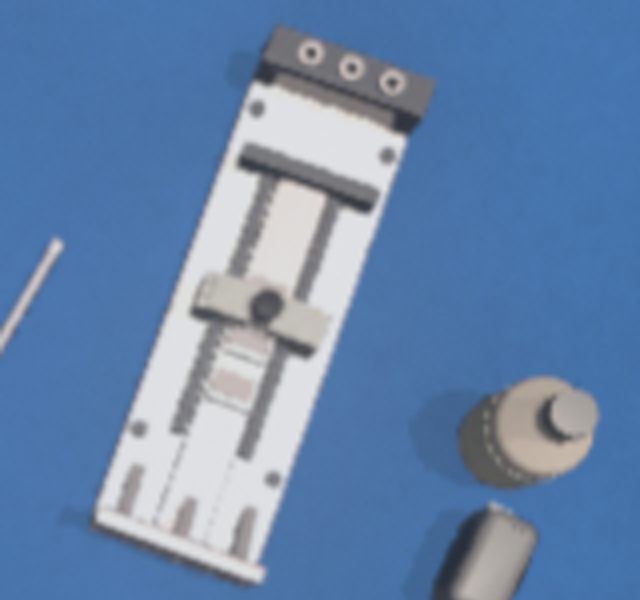

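View pics/scenez.png

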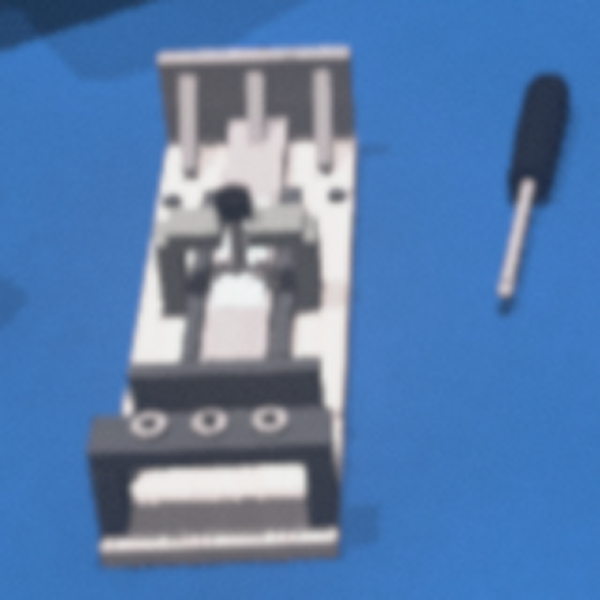

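```bash
cat > h.py <<'E'
from rig import monitor, capture, camera_model, robot
import cv2,numpy as np
def ray(n,px,z,m=None):
    m=m or camera_model(n); K=np.array([[m['fx'],0,m['cx']],[0,m['fy'],m['cy']],[0,0,1]])
    u=cv2.undistortPoints(np.array([[px]],float),K,np.array(m['dist'])).ravel()
    P=np.array(m['pose']); d=P[:3,:3]@[u[0],u[1],1]; o=P[:3,3]
    return o+d*(z-o[2])/d[2]
E
python3 - <<'E'
from h import *
np.set_printoptions(precision=1,suppress=True)
T=lambda x,y:(335+(x+.5)/4-.5,160+(y+.5)/4-.5)
S=lambda x,y:(160+(x+.5)/3.75-.5,205+(y+.5)/3.75-.5)
R={}
def p(k,n,px,z): R[k]=ray(n,px,z); print(k,R[k])
p('T plateL front','top',T(96,516),64); p('T plateR front','top',T(263,578),64)
p('T knob','top',T(266,303),75)
p('T guide farL','top',T(279,27),60); p('T guide farR','top',T(436,82),60)
p('S plate L','scene',S(350,47),64); p('S plate R','scene',S(158,54),64)
p('S knob','scene',S(235,195),75)
p('S base farR','scene',S(101,545),12);p('S base farL','scene',S(338,540),12)
for n in 'TS':
    if n=='T':l,r=R['T plateL front'],R['T plateR front']
    else: l,r=R['S plate L'],R['S plate R']
    d=l-r; m=(l+r)/2;k=R[n+' knob']; print(n,'width',np.linalg.norm(d),'dir deg',np.degrees(np.arctan2(-d[0],d[1])),'mid',m,'mid-knob',np.linalg.norm((k-m)[:2]),np.degrees(np.arctan2(*(k-m)[1::-1])))
E
```

```text
T plateL front [487.9  27.8  64. ]
T plateR front [450.8 -64.3  64. ]
T knob [605.1 -72.6  75. ]
T guide farL [772.7 -91.6  60. ]
T guide farR [ 736.5 -181.7   60. ]
S plate L [491.2  26.8  64. ]
S plate R [453.9 -65.8  64. ]
S knob [611.  -75.3  75. ]
S base farR [ 744.3 -184.7   12. ]
S base farL [785.1 -94.   12. ]
T width 99.28163018454731 dir deg -21.94375976040501 mid [469.3 -18.2  64. ] mid-knob 146.26257896319103 -21.848514315669053
S width 99.77939349035563 dir deg -21.94126722539226 mid [472.5 -19.5  64. ] mid-knob 149.27920353050908 -21.948312458362913
```

Both views agree. The push direction is -21.9°, the plate is 99–100 mm wide, and the plate-to-knob distance is 146–149 mm (150 expected). The face middle is at about (470, -18.5). I'll close the fingers and move high to a point 60 mm in front of the plate, with the jaw axis along the plate.

Request:
{"fn": "carry_out", "kwargs": {"motion": [[6,8,0,0,0,-10,-1],[12,16,0,0,0,-20,-1],[18,24,0,0,0,-30,-1],[24,31,0,0,0,-39.7,-1],[24,36,0,0,0,-39.7,-1],[24,36,0,0,0,-39.7,-1],[23.5,42,0,0,0,-39.7,-1],[23,48,0,0,0,-39.7,-1],[22.5,54,0,0,0,-39.7,-1],[22.3,59.9,0,0,0,-39.7,-1],[22.3,59.9,0,0,0,-39.7,-1],[22.3,59.9,0,0,0,-39.7,-1],[22.3,59.9,0,0,0,-39.7,-1],[22.3,59.9,0,0,0,-39.7,-1]], "squeeze": 20}}

```text
time: 1.85
ee_pos: [414.0, 2.6, 222.5]
eef_rot: [-1.755, 2.605, -0.001]
wrist_force: [0.4, 0.1, -0.6]
grip_width: 0.6
```

```bash
python3 - <<'E'
from h import *
print(monitor.sense()['joint_pos'],monitor.sense()['ee_pos'])
m=camera_model("wrist");print(m['pose'][:3].round(2).tolist())
cv2.imwrite("pics/w1.png",capture("wrist")[:,:,::-1])
E
```

```text
[-2.64951804e-01  2.43507138e-01  1.93321964e+00 -2.94065046e-04
  9.64549878e-01  1.69094711e+00] [413.98105876   2.61107499 222.52020876]
[[-0.38, -0.89, -0.27, 487.14], [-0.93, 0.36, 0.11, -27.5], [-0.0, 0.29, -0.96, 385.46]]
```

View pics/w1.png

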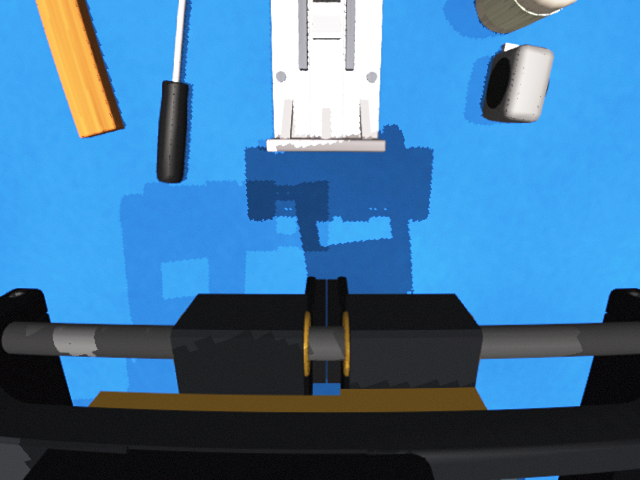

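The wrist view shows the plate's top as a level strip from (267,~146) to (386,~146), so the tool is square to it. The shut fingers are at (327,300). I'll measure the face from this view as well.

```bash
python3 - <<'E'
from h import *
a=cv2.imread("pics/w1.png")[110:170,250:400]; cv2.imwrite("pics/w1z.png",cv2.resize(a,(750,300),interpolation=cv2.INTER_CUBIC))
g=cv2.imread("pics/w1.png").astype(int); print(g[132:160,290,:].tolist()); print(g[132:160,370,2].tolist()); print(g[145,255:280,2].tolist(),g[145,375:395,2].tolist())
x=np.array([.9278,-.3730])
for z in (64,14):
  l=ray('wrist',(267,152),z);r=ray('wrist',(386,151),z);print(z,l,r,np.linalg.norm(l-r),(l+r)/2,np.degrees(np.arctan2(-(l-r)[0],(l-r)[1])))
t=monitor.sense()['ee_pos']; y=np.array([.373,.9278])
for f in ((l+r)[:2]/2,np.array([470,-18.5])): print('ahead',(f-t[:2])@x,'side',(f-t[:2])@y)
E
```

```text
[[131, 132, 138], [114, 116, 121], [105, 107, 114], [109, 112, 117], [108, 109, 115], [97, 99, 103], [92, 92, 97], [171, 175, 183], [247, 248, 252], [255, 255, 255], [253, 254, 252], [223, 225, 227], [193, 196, 204], [190, 191, 201], [187, 187, 197], [186, 187, 198], [183, 183, 195], [174, 173, 185], [152, 153, 163], [139, 104, 88], [155, 90, 40], [162, 92, 36], [161, 93, 35], [163, 93, 36], [160, 91, 35], [162, 91, 37], [162, 93, 37], [162, 92, 37]]
[243, 241, 242, 233, 198, 173, 165, 136, 156, 200, 216, 218, 215, 215, 208, 207, 205, 204, 179, 116, 55, 32, 35, 37, 35, 36, 33, 38]
[67, 66, 61, 47, 55, 56, 55, 55, 56, 49, 58, 176, 255, 255, 255, 255, 255, 255, 255, 255, 255, 251, 247, 217, 207] [215, 211, 212, 214, 213, 214, 214, 216, 216, 197, 122, 47, 35, 35, 34, 35, 36, 34, 36, 39]
64 [484.25999864  27.14128502  64.        ] [447.56099478 -65.50024813  64.        ] 99.64572518693679 [465.91049671 -19.17948156  64.        ] -21.61049244662817
14 [483.82020858  35.65190334  14.        ] [441.41244072 -71.40061085  14.        ] 115.1462529571934 [462.61632465 -17.87435375  14.        ] -21.610492446628143
ahead 52.80329580957781 side -0.804129895484756
ahead 59.88723585206361 side 1.3695064250599616
```

View pics/w1z.png

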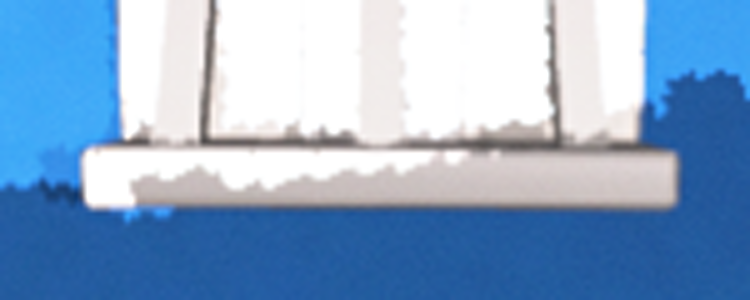

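Face is 56–60 mm ahead of the TCP in all three views. I'll descend to z = 35 mm, then approach until contact.

Request:
{"fn": "carry_out", "kwargs": {"motion": [[0,0,-5,0,0,0,-1],[0,0,-10,0,0,0,-1],[0,0,-14,0,0,0,-1],[0,0,-17,0,0,0,-1],[0,0,-18.7,0,0,0,-1],[0.9,-0.4,-18.7,0,0,0,-1],[1.9,-0.75,-18.7,0,0,0,-1],[2.8,-1.1,-18.7,0,0,0,-1],[3.25,-1.3,-18.7,0,0,0,-1],[3.25,-1.3,-18.7,0,0,0,-1],[3.25,-1.3,-18.7,0,0,0,-1]]}}

```text
time: 3.28
ee_pos: [445.6, -9.0, 35.7]
eef_rot: [1.758, -2.603, -0.001]
wrist_force: [-0.4, -0.2, 0.5]
grip_width: 0.5
```

Request:
{"fn": "carry_out", "kwargs": {"motion": [[0.19,-0.07,0,0,0,0,-1],[0.37,-0.15,0,0,0,0,-1],[0.56,-0.22,0,0,0,0,-1],[0.74,-0.3,0,0,0,0,-1],[0.74,-0.3,0,0,0,0,-1]]}}

```text
time: 3.9
ee_pos: [453.7, -12.3, 35.5]
eef_rot: [-1.758, 2.604, -0.0]
wrist_force: [-0.0, 0.5, -0.5]
grip_width: 0.4
```

Request:
{"fn": "carry_out", "kwargs": {"motion": [[0.19,-0.07,0,0,0,0,-1],[0.19,-0.07,0,0,0,0,-1]]}}

```text
time: 4.15
ee_pos: [455.6, -13.0, 35.6]
eef_rot: [-1.758, 2.604, -0.0]
wrist_force: [0.1, 0.3, 0.1]
grip_width: 0.7
```

Request:
{"fn": "carry_out", "kwargs": {"motion": [[0.19,-0.07,0,0,0,0,-1],[0.19,-0.07,0,0,0,0,-1]]}}

```text
time: 4.4
ee_pos: [456.9, -13.5, 35.5]
eef_rot: [1.757, -2.603, -0.001]
wrist_force: [-0.4, 0.2, 0.0]
grip_width: 0.6
```

Request:
{"fn": "carry_out", "kwargs": {"motion": [[0.19,-0.07,0,0,0,0,-1],[0.19,-0.07,0,0,0,0,-1]]}}

```text
time: 4.65
ee_pos: [457.3, -13.7, 35.5]
eef_rot: [1.757, -2.602, -0.005]
wrist_force: [-3.9, 1.2, 3.4]
grip_width: 0.4
```

Contact: about 4 N back along the push axis at TCP (457,-13.6). The target is about 43 mm of travel, which puts the TCP at (497,-29.6). I'll push 20 mm and check.

Request:
{"fn": "carry_out", "kwargs": {"motion": [[0.28,-0.11,0,0,0,0,-1],[0.56,-0.22,0,0,0,0,-1],[0.84,-0.34,0,0,0,0,-1],[1.11,-0.45,0,0,0,0,-1],[1.39,-0.56,0,0,0,0,-1],[1.67,-0.67,0,0,0,0,-1],[1.86,-0.75,0,0,0,0,-1],[1.86,-0.75,0,0,0,0,-1]]}}

```text
time: 5.65
ee_pos: [471.5, -19.6, 35.3]
eef_rot: [1.754, -2.597, -0.016]
wrist_force: [-9.7, 4.0, 8.1]
grip_width: 0.5
```

```bash
python3 - <<'E'
from h import *
s=monitor.sense();print(s['ee_pos'],s['wrist_force'])
cv2.imwrite("pics/w2.png",capture("wrist")[:,:,::-1])
m=camera_model("scene")
a=capture("scene")[:,:,::-1][205:365,160:320]; cv2.imwrite("pics/scene2.png",cv2.resize(a,(600,600),interpolation=cv2.INTER_CUBIC))
E
```

```text
[471.50541808 -19.57566926  35.27106894] [-9.65502759  4.03653946  8.1028633 ]
```

View pics/scene2.png

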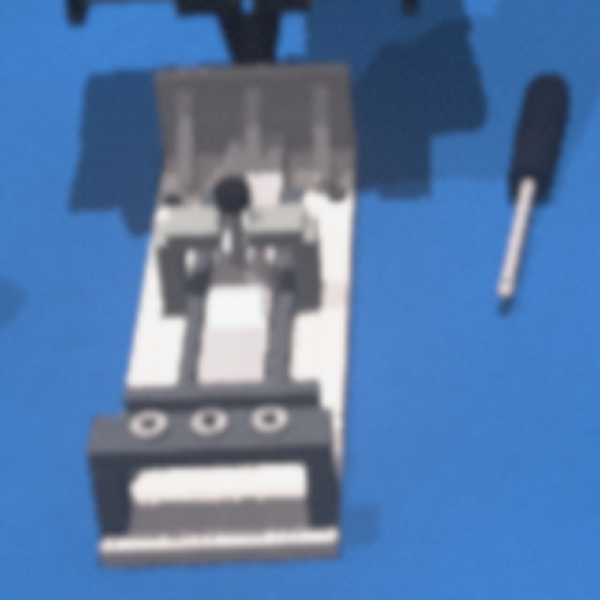

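View pics/w2.png

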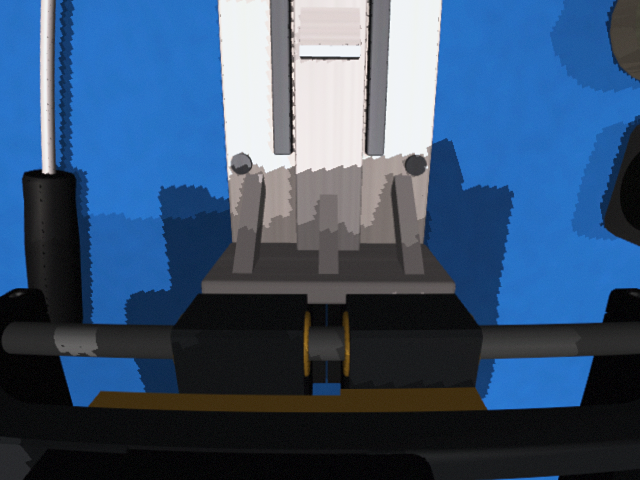

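```bash
python3 - <<'E'
from h import *
S=lambda x,y:(160+(x+.5)/3.75-.5,205+(y+.5)/3.75-.5)
x=np.array([.9278,-.3730])
a=cv2.imread("pics/scenez.png").astype(int);b=cv2.imread("pics/scene2.png").astype(int)
for c in (185,325):
  print(c,a[40:62:2,c,2].tolist(),b[56:86:2,c,2].tolist())
f=lambda l,r:(ray('scene',S(*l),64)+ray('scene',S(*r),64))[:2]/2
m0=f((350,47),(158,54))
for dy in (15,17,19): print(dy,(f((350,47+dy),(157,54+dy))-m0)@x)
E
```

```text
185 [56, 57, 65, 78, 103, 132, 161, 184, 198, 196, 184] [64, 63, 65, 70, 74, 84, 94, 103, 106, 106, 103, 99, 96, 93, 92]
325 [76, 93, 121, 147, 175, 190, 196, 188, 174, 150, 127] [47, 51, 56, 67, 78, 89, 94, 97, 96, 95, 93, 91, 91, 93, 97]
15 15.129374151468898
17 17.125142873456088
19 19.115343543233024
```

The camera gives about 16 mm of travel and the TCP about 15.4 mm, so they agree. The arm gives about 4 mm under load, so I'll steer by the measured pose.

Request:
{"fn": "carry_out", "kwargs": {"motion": [[0.28,-0.11,0,0,0,0,-1],[0.56,-0.22,0,0,0,0,-1],[0.84,-0.34,0,0,0,0,-1],[1.11,-0.45,0,0,0,0,-1],[1.39,-0.56,0,0,0,0,-1],[1.67,-0.67,0,0,0,0,-1],[1.86,-0.75,0,0,0,0,-1],[1.86,-0.75,0,0,0,0,-1],[1.86,-0.75,0,0,0,0,-1]]}}

```text
time: 6.88
ee_pos: [491.0, -27.6, 35.2]
eef_rot: [1.754, -2.597, -0.014]
wrist_force: [-8.6, 2.7, 7.9]
grip_width: 0.5
```

Request:
{"fn": "carry_out", "kwargs": {"motion": [[0.19,-0.07,0,0,0,0,-1],[0.37,-0.15,0,0,0,0,-1],[0.56,-0.22,0,0,0,0,-1],[0.65,-0.26,0,0,0,0,-1],[0.65,-0.26,0,0,0,0,-1],[0.65,-0.26,0,0,0,0,-1]]}}

```text
time: 7.62
ee_pos: [494.8, -29.2, 35.2]
eef_rot: [1.752, -2.594, -0.021]
wrist_force: [-12.8, 5.3, 10.5]
grip_width: 0.3
```

```bash
python3 - <<'E'
from h import *
s=monitor.sense();print(s['ee_pos'],s['wrist_force'],s['time'],((s['ee_pos']-[457.1,-13.6,0])[:2])@[.9278,-.373])
b=capture("scene")[:,:,::-1][205:365,160:320]; b=cv2.resize(b,(600,600),interpolation=cv2.INTER_CUBIC); cv2.imwrite("pics/scene3.png",b)
S=lambda x,y:(160+(x+.5)/3.75-.5,205+(y+.5)/3.75-.5)
for c in (185,325): print(b[60:120:2,c,2].tolist())
x=np.array([.9278,-.3730])
f=lambda l,r:(ray('scene',S(*l),64)+ray('scene',S(*r),64))[:2]/2
m0=f((350,47),(158,54))
for dy in (38,41,44,47): print(dy,(f((350,47+dy),(157,54+dy))-m0)@x)
E
```

```text
[494.77179808 -29.15217537  35.15202752] [-12.84883096   5.28790879  10.54643625] 7.625 40.752855669376544
[65, 64, 63, 61, 60, 55, 51, 47, 45, 45, 45, 45, 46, 49, 58, 70, 85, 96, 106, 111, 111, 106, 100, 96, 93, 94, 95, 97, 100, 103]
[42, 42, 44, 44, 42, 42, 44, 44, 43, 43, 45, 48, 55, 63, 74, 84, 93, 97, 99, 98, 95, 93, 91, 92, 93, 95, 98, 101, 102, 103]
38 37.74895779424273
41 40.64664950021217
44 43.53242495591537
47 46.40635782544087
```

View pics/scene3.png

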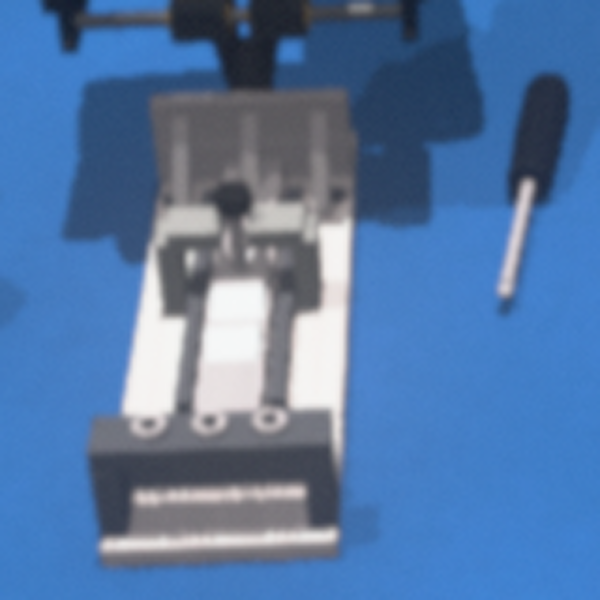

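The camera gives 41–42 mm of travel and the TCP 40.8 mm, inside the 33–55 mm window. I'll pull straight back, then lift.

Request:
{"fn": "carry_out", "kwargs": {"motion": [[-3,1.21,0,0,0,0,-1],[-6,2.41,0,0,0,0,-1],[-7.5,3,0,0,0,0,-1],[-7.5,3,0,0,0,0,-1],[-7.5,3,4,0,0,0,-1],[-7.5,3,9,0,0,0,-1],[-7.5,3,14,0,0,0,-1],[-7.5,3,18,0,0,0,-1],[-7.5,3,18,0,0,0,-1],[-7.5,3,18,0,0,0,-1]]}}

```text
time: 8.93
ee_pos: [428.6, -2.3, 215.5]
eef_rot: [-1.757, 2.603, -0.002]
wrist_force: [-1.4, -0.2, -0.0]
grip_width: 0.8
```

```bash
python3 - <<'E'
from h import *
s=monitor.sense();print(s['ee_pos'],s['wrist_force'],s['time'])
b0=capture("scene")[:,:,::-1]; cv2.imwrite("pics/scene4f.png",b0)
b=cv2.resize(b0[205:365,160:320],(600,600),interpolation=cv2.INTER_CUBIC); cv2.imwrite("pics/scene4.png",b)
w=capture("wrist")[:,:,::-1]; cv2.imwrite("pics/w4.png",w)
S=lambda x,y:(160+(x+.5)/3.75-.5,205+(y+.5)/3.75-.5)
for c in (185,325): print(b[60:120:2,c,2].tolist())
x=np.array([.9278,-.3730])
f=lambda l,r:(ray('scene',S(*l),64)+ray('scene',S(*r),64))[:2]/2
m0=f((350,47),(158,54))
for dy in (28,30,32,34): print(dy,(f((350,47+dy),(157,54+dy))-m0)@x)
E
```

```text
[428.61437424  -2.28361835 215.49231098] [-1.37718959 -0.17190294 -0.04120982] 8.925
[42, 42, 43, 43, 43, 45, 50, 66, 87, 118, 146, 175, 193, 200, 193, 179, 154, 131, 110, 103, 106, 118, 137, 153, 169, 179, 186, 188, 188, 188]
[60, 57, 57, 57, 56, 71, 93, 126, 153, 181, 195, 200, 190, 175, 150, 126, 107, 102, 105, 115, 131, 144, 157, 164, 168, 168, 168, 168, 168, 169]
28 28.0029653165348
30 29.962955858573196
32 31.91752790770456
34 33.86670399587817
```

View pics/scene4.png

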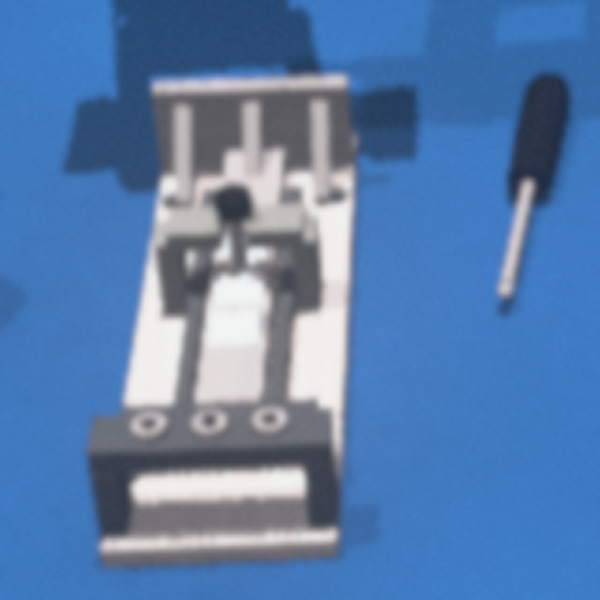

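View pics/w4.png

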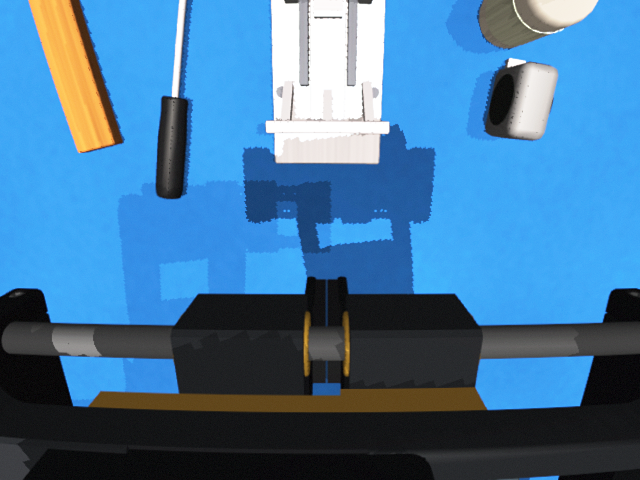

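The scene view shows the plate's top edge at zoomed rows ~73–79, against ~44–50 at the start. That is 30 mm of travel. The knob is at (234,203), back at its first height, and the wrist view shows the loose things standing undisturbed. Everything is clear, so I'm handing in.

```bash
python3 - <<'E'
from h import *
a=cv2.imread("pics/scene0.png").astype(int);b=cv2.imread("pics/scene4f.png").astype(int)
for n,(r0,r1,c0,c1) in dict(bottle_tape=(212,300,108,155),driver=(222,290,288,315),strip=(235,293,328,378)).items(): print(n,np.abs(a-b)[r0:r1,c0:c1].max(),np.abs(a-b)[r0:r1,c0:c1].mean())
print(robot.close_job(), monitor.sense()['time'])
E
```

```text
bottle_tape 109 9.300451321727918
driver 26 3.6566811909949166
strip 7 1.9911494252873563
the job is handed in; nothing more can be done
the job is handed in; nothing more can be done
```

```bash
python3 - <<'E'
import cv2,numpy as np
a=cv2.imread("pics/scene0.png")[205:305,100:170];b=cv2.imread("pics/scene4f.png")[205:305,100:170]
cv2.imwrite("pics/cmp.png",cv2.resize(np.hstack([a,b]),None,fx=5,fy=5))
E
```

```text
(no output)
```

View pics/cmp.png

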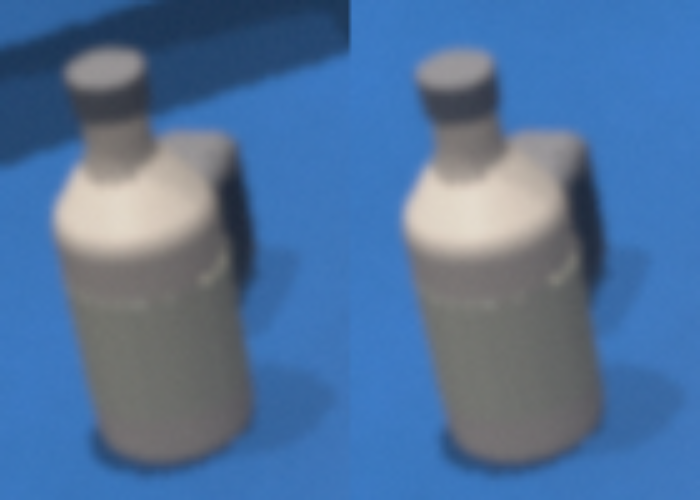

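The slide is at its middle position, and I have handed the job in. With the fingers closed I pushed the plate to about 41 mm of travel, then pulled back so it sprang back onto the pin.

- **Push depth:** the TCP gave 40.8 mm and the scene camera 41–42 mm, both inside the 33–55 mm window. The wrist force reached at most about 17 N in the readings at the end of each move.
- **Final position:** the scene camera shows the plate 30 mm from home, with the pin's knob back down. The tool is lifted well clear, and the job took about 9 s.
- **Loose things:** the screwdriver, strip, bottle and tape look unmoved. My image-difference check flagged the bottle and tape area. A side-by-side comparison, made after handing in, shows that only the arm's shadow had gone; both stand where they were.
- **Disagreement:** the first measurements of the plate face differed by 3–7 mm between cameras, so I took the start of the push from the contact force instead.

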